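# Set the speed dial of the tube roller mixer and start it

## Robot

A 6-joint arm with a two-finger parallel gripper is mounted at the origin on the work surface. World frame = base frame: x ahead of the robot, y to its left, z up, the work surface at z = 0. Lengths are in mm, angles in rad, forces in N, time in s.
With the tool pointing down it reaches from about 275 to 1000 mm from the base axis. Payload 8.4 kg.
Tool frame: the origin (TCP) lies at the very end of the fingers, on their centre line; the grasp point (between the pads) lies 19 mm behind it; z points along the fingers, y is the direction in which the jaws open and shut (so a half turn about z gives the same grasp; the last joint's range is limited). The gripper opens to 85 mm and grips with 20 to 120 N. Pads are 22 mm wide; open, the fingers measure 114 mm over their backs; the gripper's body (76 mm by 85 mm) begins 54 mm behind the grasp point. The pads swing forward as they close: fully open they stand 13 mm farther back than shut.
Start: joints at [1.256, 0.353, 1.633, -0, 1.155, -0.002], TCP at [192.326, 594.675, 210.481] pointing down, gripper open.
Joint ranges: [-2.63, 2.63], [-0.92, 2.1], [0.06, 2.66], [-1.3, 4.44], [0, 2.69], [-3.02, 3.02]. Speed limits (rad/s): [2.22, 2.22, 2.79, 3.14, 3.14, 3.14].

## Interface

Orientations are given as [roll, pitch, yaw] about the fixed x, y, z axes, in that order (R = Rz(yaw) Ry(pitch) Rx(roll)).
In Python, from rig import sense, grab_frame, get_calibration, sign_off, boxes_of, trace gives the robot as it stands.
- The arm moves only by the tool servo_tool, never from a script. Its argument "rows" is a list of rows, each a list of 3 entries, a list of its own where there are three numbers: the finger opening in mm, from 0 to 85.4, then the shift along the tool's x, y, z in mm, then the turn, a rotation vector about the tool's x, y, z in degrees. A call has 1 to 8 rows; each row shifts and turns the commanded pose from where the row before left it, along the tool's axes as they then stand; what a row does not reach is not made up. A row lasts 1/8 s, in which the tool goes at most 62.5 mm and 10.7 degrees, less where a joint would pass 70% of its speed; a pose out of reach is approached as far as the arm can. A call is refused whole if a number of a shift passes 62.5 or a number of a turn 10.7, either way. A call with a gripper value outside its range is refused whole. The fingers move at their own pace and stop on an object; "force" is the grip in N (left out, the last holds). Time passes only in rows, so rows that do not move let the fingers close. It gives the time, the measured TCP pose, the force and the opening at its end, in the units of the state.
- sense(): the state, without advancing time (a new reading comes with each control period).
- grab_frame(name): name is "scene" or "top" or "wrist"; returns the picture (384x512x3 uint8, blue, green, red); there is no depth.
- get_calibration(name): a dict with "intrinsics" (3x3 intrinsics, pixels), "world_to_cam" (4x4, takes a point from world to camera coordinates). Camera axes: x right, y down, z forward; pixel columns grow to the right and rows downward; lengths in mm; the calibration is good to about 2 mm. The wrist camera is an equidistant fisheye: a pixel r from the principal point sees the ray r / f radians off the axis. A picture is of the moment at which its call begins: read the wrist's pose just before it. get_calibration takes no time and is no camera call; for the wrist camera it gives the pose at the moment of the call.
- sign_off(): hands the job in, once; it reports no verdict.
Trained networks look in the newest picture that a camera, given by its name, has taken for a name from the list of things; names that differ only in an ending like _2 or _b are one class to them, and where a whole thing is asked for, a point or a joint stands for the part that bears it (a point fixed in the world has none). Each returns a list of dicts, best first, with "conf" (0 to 1); they miss things now and then, are a little off and sometimes report something else, mostly with a low value. They report only what shows in the picture. A call takes as long as a camera call.
- boxes_of(camera, thing): "centre" ([x, y, z] in mm, in the coordinates of the camera as it stood for that picture, good to about 4 mm: the middle of the surface that is visible of it).
- trace(camera, thing): "mask" (384x512 bool, what is visible of it).
The state is a dict: "clock": time; "qpos": joint angles; "qvel": joint speeds; "joint_efforts": joint torques, N m; "eef_pos": TCP position; "tcp_rot": TCP orientation; "contact_force": force on the tool from outside, world axes, zero at the start; "wrist_torque": the same for the moment, N m; "opening": opening from 0.0 (shut) to 1.0 (fully open).
Only numpy, scipy, OpenCV 4.12 (cv2) and the standard library are available. Lean on these libraries where they do the work, as an engineer would, in place of code of your own. Each camera call takes 0.05 s, during which the arm holds its last target. There are 200 camera calls.

## Task

Get the tube roller mixer going: with a fingertip against the side of its fin, push the big black speed dial clockwise until its white index lines up with the red set line, then press the green start button fully down and let it come up again. Push only, do not pinch the dial or shove or lift the mixer, do not press start before the dial is set, and leave the small run-time dial, the blood tubes and everything else where they are.

Things in the scene. Friction and masses are not known exactly. Their poses are not given: they have to be found in the camera images.
- mixer: white tube roller mixer, 295 deep (x), 380 wide (y), 108 mm high, about 3.6 kg, loose on rubber feet. Origin on the table under its middle; x from front (robot's side) to back, y to its left. A flat grey panel, 90 mm above the table, runs along the front, with the speed dial on its left, the start button in the middle, the run-time dial on its right; five black rollers (top at 98 mm) lie behind
- speed_dial (a joint): angle of the big black speed dial, rad, growing clockwise seen from above; stops at 0 and 4.71. The index points from the axis at 2.356 minus this angle, counted counter-clockwise from the mixer's x axis. It turns stiffly (0.06 N m, about 2.5 N near the end of the fin), has no clicks or spring, and stays where it is left
- dial_axis (a point): on the speed dial's upright axis at the top of its fin, 120 mm above the table. The dial is a skirt 73 mm in diameter, 6 mm high above the panel, with an upright fin right across its middle, 56 mm long, 14 mm thick, top 30 mm above the panel. A white index line runs along one half of the fin's top, down its end and out over the skirt. The first roller begins 70 mm behind this axis
- dial_index (a point): outer end of the white index line at the edge of the dial's skirt, 37 mm from the dial's axis, 92 mm above the table; it turns with the dial
- fin_left: one half of the thickness of the dial's fin (7 of the 14 mm): the half to the left when looking from the axis out along the index line. It turns with the dial; origin on the dial's axis at panel height (90 mm above the table), x along the index line, z up
- fin_right: the other half of the thickness of the dial's fin, to the right when looking out along the index line; same origin and axes
- set_line (a joint): angle of the red set line round the dial's axis, rad, counted exactly as the dial's angle: when both angles are equal, index and red line meet. It is always 0.6 to 4.25 rad clockwise of the index at the start, and the fingers cannot move it.
- red_line (a point): inner end of the red set line: a red bar 16 mm long and 5 mm wide lying on the panel just outside the dial's skirt, pointing away from the dial's axis; this point is 37 mm from the axis, 92 mm above the table. Thin black scale lines lie round the dial as well.
- start (a joint): travel of the start button, m: 0 when up, 0.006 when fully down; a spring brings it back up. Fully down takes about 5 N.
- start_top (a point): middle of the top of the round green start button (30 mm in diameter), 112 mm above the table; it is pressed straight down
- timer_dial (a joint): angle of the small grey round run-time dial (50 mm in diameter, 18 mm high), rad; it stands at its stop, 0, and is to be left there
- timer_top (a point): middle of the top of the run-time dial
- tube_a: capped blood tube, 13 mm in diameter and 100 mm long, lying in the groove between the two rollers next to the panel; origin at its middle, on its centre line, y along the tube
- tube_b: another such tube, between the third and fourth rollers
- tube_c: another such tube, between the two hindmost rollers
- marker_pen: white and blue marker pen, 136 by 17 by 12 mm, lying on the table in front of the mixer; origin under its middle
- paper_cup: paper cup, 74 mm in diameter, 85 mm high, left of the mixer; origin under its middle
- tape_roll: roll of white tape, 80 mm in diameter, 20 mm high, lying right of the mixer; origin under its middle
- sanitiser: pump bottle of hand sanitiser, 72 mm in diameter, 172 mm high, standing right of the mixer; origin under its middle
- lab_timer: flat red lab timer, 70 by 105 by 16 mm, lying left of the mixer; origin under its middle

How it is judged (in metres and radians):
On the way, in this order (a step that is already met when the one before it is completed fails the run):
1. the speed dial stands still with its index on the red set line (within 3 mm at the skirt's edge) (horizontal distance between dial_index and red_line below 0.003 m and velocity of joint speed_dial between -0.1 and 0.1 rad/s), for 0.3 s.
2. the start button is pressed down (at least 4.5 of its 6 mm) (value of joint start above 0.0045 m), for 0.05 s.
At the end, for the whole second after the job is handed in: Index within 3 mm (about 4.6 degrees) of the red line at the skirt's edge, start button up again after being pressed, run-time dial within 0.15 rad of its stop, mixer at rest within 20 mm of where it was, tubes and other things within 30 mm of where they were (horizontal distance between dial_index and red_line below 0.003 m and value of joint start below 0.0015 m and value of joint timer_dial below 0.15 rad and distance of mixer from where it was at the start of the episode below 0.02 m and linear speed of mixer below 0.02 m/s and distance of each of tube_a, tube_b, tube_c, marker_pen, paper_cup, tape_roll, sanitiser, lab_timer from where it was at the start of the episode below 0.03 m); the robot touches nothing.
It fails at once if the start button is pressed while the index is off the red line (value of joint start above 0.0035 m and not (horizontal distance between dial_index and red_line below 0.0035 m)).
It fails at once if the dial's fin is pinched: both its sides are loaded by the fingers at once with more than 2 N (contact force between the fingers and fin_left above 2 N and contact force between the fingers and fin_right above 2 N).
It fails at once if the mixer is shoved more than 20 mm, lifted or tipped (distance of mixer from where it was at the start of the episode above 0.02 m or height (world z) of mixer above 0.008 m or angle between mixer's own z axis and vertical above 0.06 rad).
It fails at once if the run-time dial is turned by more than 0.15 rad (value of joint timer_dial above 0.15 rad).
It fails at once if a blood tube or another thing about the mixer is lifted, carried or knocked more than 30 mm away (distance of any of tube_a, tube_b, tube_c, marker_pen, paper_cup, tape_roll, sanitiser, lab_timer from where it was at the start of the episode above 0.03 m).
It also fails if it takes over 45 s, if anything falls off the work surface, if the arm or the gripper's body presses on something with over 40 N, if the wrist force passes 120 N, or if a joint passes its speed limit or range.

## Working session

There is one attempt and no reset: what is moved stays moved. The work goes in short steps, Python scripts to look and compute and a tool call to move; the robot and the scene stay as the last step left them, time stands still between calls to the robot, and variables do not carry over. Pictures are saved under pics/ and viewed, about 8 in all and at most 12, crops included, and the job is handed in when it is done.

Besides the shell and the picture viewer there is one more tool, called after ">>>" as a command line: name --argument value ..., lists and objects as JSON in quotes. servo_tool: Moves the arm, as the interface text tells. Its arguments: {"type":"object","properties":{"rows":{"type":"array","items":{"type":"array"}},"force":{"type":"number"}},"required":["rows"]}

```bash
mkdir -p pics; cat > h.py <<'E'
import numpy as np, cv2
from rig import *
def toworld(cam,c):
    T=np.array(get_calibration(cam)["world_to_cam"]); return np.linalg.inv(T)@np.r_[c,1]
def pix2plane(cam,uv,z):
    c=get_calibration(cam);K=np.array(c["intrinsics"]);T=np.linalg.inv(np.array(c["world_to_cam"]))
    d=T[:3,:3]@np.linalg.inv(K)@np.array([uv[0],uv[1],1.]);o=T[:3,3]
    return o+d*(z-o[2])/d[2]
def proj(cam,p):
    c=get_calibration(cam);K=np.array(c["intrinsics"]);q=(np.array(c["world_to_cam"])@np.r_[p,1])[:3]
    q=K@q; return q[:2]/q[2]
E
python3 - <<'E'
from h import *
s=sense();print(s)
for n in("top","scene"):
    f=grab_frame(n);cv2.imwrite(f"pics/{n}0.png",f)
    print(n,get_calibration(n))
    for t in("speed_dial","start","timer_dial","mixer","tube_a","marker_pen","paper_cup","lab_timer","sanitiser"):
        for b in boxes_of(n,t)[:2]: print(t,round(b["conf"],2),toworld(n,b["centre"])[:3].round(1))
E
```

```text
{'clock': 0.0, 'qpos': array([ 1.25559347e+00,  3.53660577e-01,  1.63411640e+00,  1.09180238e-06,
        1.15518210e+00, -2.38799079e-03]), 'qvel': array([ 0.00018806, -0.00046482,  0.00012002, -0.00249713,  0.00201173,
       -0.0007688 ]), 'joint_efforts': array([-2.63046577e-04, -6.05267930e+01, -3.42062330e+01, -6.96903868e-06,
        9.63992381e-03, -2.82878045e-05]), 'eef_pos': array([192.17733744, 594.20724871, 209.7615183 ]), 'tcp_rot': array([-3.14022624e+00, -4.26124084e-06,  2.82877734e+00]), 'contact_force': array([-0.76347813, -0.68915777, -0.35839774]), 'wrist_torque': array([-0.0075473 ,  0.01100579, -0.0258642 ]), 'opening': 1.0011622571665617}
top {'intrinsics': array([[405.53091823,   0.        , 260.0997525 ],
       [  0.        , 405.53091823, 197.1909279 ],
       [  0.        ,   0.        ,   1.        ]]), 'world_to_cam': array([[ 2.04233595e-02, -9.99279100e-01,  3.20025920e-02,
        -3.17197366e+01],
       [-9.88718025e-01, -2.49376489e-02, -1.47698279e-01,
         5.86319712e+02],
       [ 1.48389873e-01, -2.86250444e-02, -9.88514569e-01,
         9
[... 696 characters left out ...]
orld_to_cam': array([[ 2.71114233e-01,  9.62539329e-01,  3.88759103e-03,
        -1.66085709e+02],
       [ 7.79594935e-01, -2.17212604e-01, -5.87409927e-01,
        -3.96851716e+02],
       [-5.64560723e-01,  1.62285938e-01, -8.09280214e-01,
         1.42804557e+03],
       [ 0.00000000e+00,  0.00000000e+00,  0.00000000e+00,
         1.00000000e+00]])}
speed_dial 0.62 [541.7 113.3  92.5]
speed_dial 0.28 [727.5 -25.9  99.7]
start 0.46 [558.5  -1.9 111.3]
timer_dial 0.86 [ 583.  -114.3  101.8]
timer_dial 0.53 [539.7 114.2  95.5]
mixer 0.8 [675.9  13.5  88.6]
tube_a 0.67 [741.5  85.9  99.4]
tube_a 0.65 [730.7 -27.1 100.8]
lab_timer 0.84 [484.5 275.   16.8]
sanitiser 0.68 [ 727.2 -226.3  109. ]
```

```bash
python3 -c "
import cv2;a=cv2.imread('pics/top0.png');cv2.imwrite('pics/top0b.png',cv2.resize(a,(768,576)))"
```

```text
(no output)
```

View pics/top0b.png

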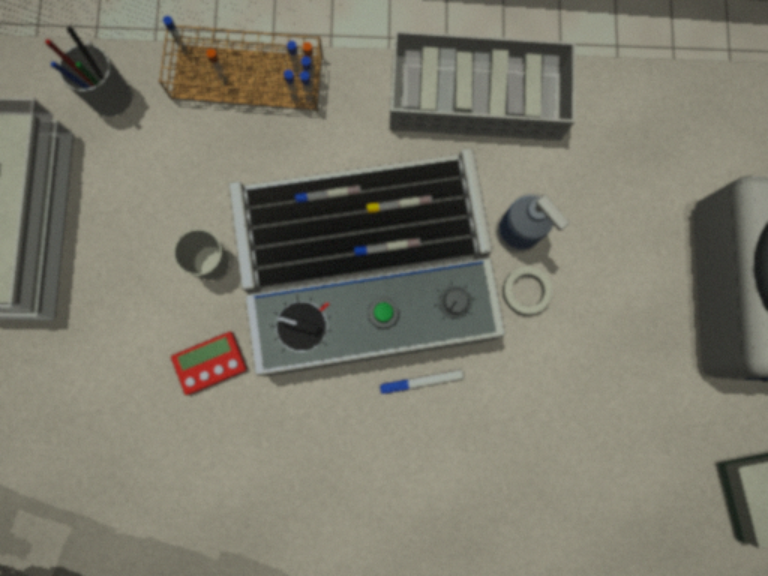

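The top view shows the speed dial at (302,325), its index pointing left and slightly back to (275,318). The red line is at (327,305), back and right, about 126° clockwise of the index. The start button is at (383,313) and the timer at (457,300). Next I close the fingers and move over the panel for a close look.

>>> servo_tool --rows '[[0,[-44,-40,-2],[0,0,0]],[0,[-44,-40,-2],[0,0,0]],[0,[-44,-40,-2],[0,0,0]],[0,[-44,-40,-2],[0,0,0]],[0,[-44,-40,-2],[0,0,0]],[0,[-44,-40,-2],[0,0,0]],[0,[-44,-40,-2],[0,0,0]],[0,[-44,-40,-2],[0,0,0]]]' --force 40

```text
clock: 2.0
eef_pos: [429.6, 180.2, 226.9]
tcp_rot: [3.141, 0.001, 2.829]
contact_force: [0.8, 0.8, -0.3]
opening: -0.003
```

>>> servo_tool --rows '[[0,[-44,-40,-2],[0,0,0]],[0,[-44,-40,-2],[0,0,0]],[0,[0,0,0],[0,0,0]],[0,[0,0,0],[0,0,0]]]'

```text
clock: 2.5
eef_pos: [487.6, 78.7, 230.4]
tcp_rot: [3.141, -0.001, 2.828]
contact_force: [-0.9, 0.1, -0.3]
opening: 0.003
```

```bash
python3 - <<'E'
from h import *
s=sense();print(s["clock"],s["eef_pos"],s["tcp_rot"],s["opening"],s["contact_force"])
print(get_calibration("wrist"))
f=grab_frame("wrist");cv2.imwrite("pics/w1.png",cv2.resize(f,(768,576)))
for t in ("speed_dial","start","timer_dial"):
    for b in boxes_of("wrist",t)[:2]: print(t,round(b["conf"],2),toworld("wrist",b["centre"])[:3].round(1))
E
```

```text
2.5 [487.57493811  78.69978983 230.35472331] [ 3.14145060e+00 -6.35386135e-04  2.82758376e+00] 0.0025379239261372677 [-0.85445323  0.11106425 -0.31132216]
{'intrinsics': array([[297.31863964,   0.        , 256.70378969],
       [  0.        , 297.31863964, 199.9794497 ],
       [  0.        ,   0.        ,   1.        ]]), 'world_to_cam': array([[ 3.07952909e-01,  9.51400921e-01,  1.13770379e-03,
        -2.24655481e+02],
       [ 9.11846397e-01, -2.95490558e-01,  2.84993822e-01,
        -4.64315323e+02],
       [ 2.71479566e-01, -8.67272654e-02, -9.58528678e-01,
         2.72902688e+02],
       [ 0.00000000e+00,  0.00000000e+00,  0.00000000e+00,
         1.00000000e+00]])}
speed_dial 0.78 [525.4 114.8  96.1]
start 0.6 [ 5.511e+02 -5.000e-01  1.098e+02]
start 0.19 [644.2 280.6  57.1]
timer_dial 0.76 [ 564.  -109.3  109. ]
timer_dial 0.3 [645.4 282.2  59.5]
```

View pics/w1.png

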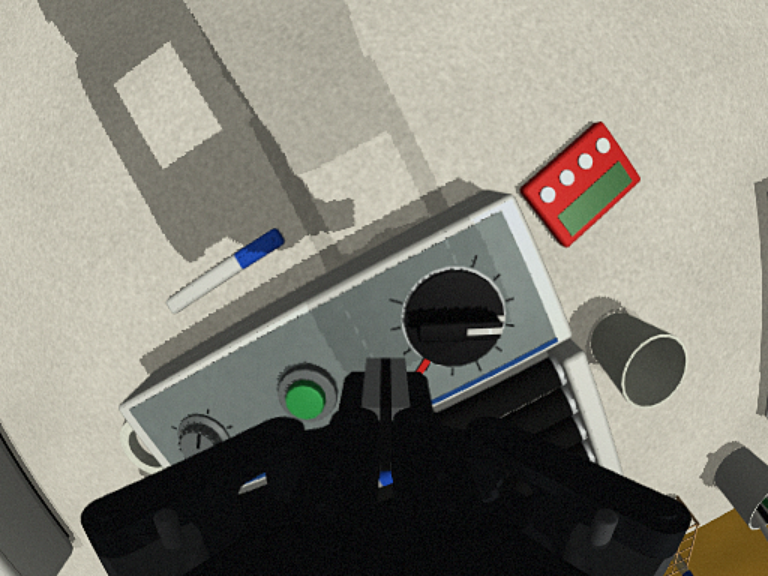

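The wrist view shows the dial centred near (454,317), the white index running to (503,325), the red line at (423,366) and the start button at (305,398). I now measure all of these on the panel plane.

```bash
cat >> h.py <<'E'
from scipy.optimize import least_squares
def wplane(cal,uv,z):
    K=np.array(cal["intrinsics"]);T=np.linalg.inv(np.array(cal["world_to_cam"]))
    d=(np.atleast_2d(uv)-K[:2,2])/K[0,0]; th=np.linalg.norm(d,axis=1,keepdims=True)
    r=np.c_[np.sin(th)*d/np.maximum(th,1e-9),np.cos(th)]@T[:3,:3].T
    return T[:3,3]+r*((z-T[2,3])/r[:,2:])
def look(save=None):
    cal=get_calibration("wrist");f=grab_frame("wrist")
    if save: cv2.imwrite(save,f)
    m=trace("wrist","speed_dial")[0]["mask"].astype(np.uint8)
    c=max(cv2.findContours(m,0,cv2.CHAIN_APPROX_NONE)[0],key=cv2.contourArea)
    uv=c[:,0,:].astype(float); uv+= .5*0
    P=wplane(cal,uv,95)[:,:2]
    r=least_squares(lambda q:np.hypot(*(P-q[:2]).T)-q[2],[*P.mean(0),36],loss="soft_l1",f_scale=.7).x
    ctr=r[:2]; print("centre",ctr.round(1),"r",r[2].round(1))
    h=cv2.cvtColor(f,cv2.COLOR_BGR2HSV)
    v,u=np.mgrid[:384,:512]; A=np.c_[u.ravel(),v.ravel()].astype(float)
    def sel(mask,z,r0,r1):
        i=np.flatnonzero(mask.ravel()); Q=wplane(cal,A[i],z)[:,:2]-ctr; d=np.hypot(*Q.T); Q=Q[(d>r0)&(d<r1)]
        q=Q.mean(0); return len(Q),np.degrees(np.arctan2(q[1],q[0])).round(1),q.round(1)
    red=((h[...,0]<10)|(h[...,0]>170))&(h[...,1]>130)&(h[...,2]>80)
    print("red",sel(red,91.5,36,56))
    wh=(h[...,2]>150)&(h[...,1]<60)
    print("index skirt",sel(wh,96,30,37)); print("index top",sel(wh,120,5,29))
    return cal,f,ctr
E
python3 - <<'E'
from h import *
cal,f,ctr=look()
m=cv2.inRange(cv2.cvtColor(f,cv2.COLOR_BGR2HSV),(45,120,60),(80,255,255))
print("green",wplane(cal,np.argwhere(m)[:,::-1].mean(0),112))
# panel edges for yaw: timer & dial
E
```

```text
centre [532.4 115.5] r 36.0
red (42, np.float64(-47.5), array([ 28.8, -31.4]))
index skirt (79, np.float64(57.7), array([10.1, 16. ]))
index top (106, np.float64(69.2), array([ 5.6, 14.7]))
green [[545.48670422  16.89036328 112.        ]]
```

```bash
python3 - <<'E'
from h import *
f=cv2.imread("pics/w1.png")
cv2.imwrite("pics/w1c.png",cv2.resize(f[250:430,260:530],None,fx=2.9,fy=2.9,interpolation=cv2.INTER_CUBIC))
cal=get_calibration("wrist")
p=wplane(cal,np.array([[305,398]])/1.5,112)
print(p, [wplane(cal,np.array([[a,b]])/1.5,z).round(1) for a,b,z in ((503,325,96),(468,332,120),(501,330,120),(428,360,92),(419,372,92))])
E
```

```text
[[551.56589336  -2.5749988  112.        ]] [array([[547.4, 150.1,  96. ]]), array([[534.2, 122.1, 120. ]]), array([[540. , 144.1, 120. ]]), array([[558.3,  90. ,  92. ]]), array([[565.7,  80.9,  92. ]])]
```

View pics/w1c.png

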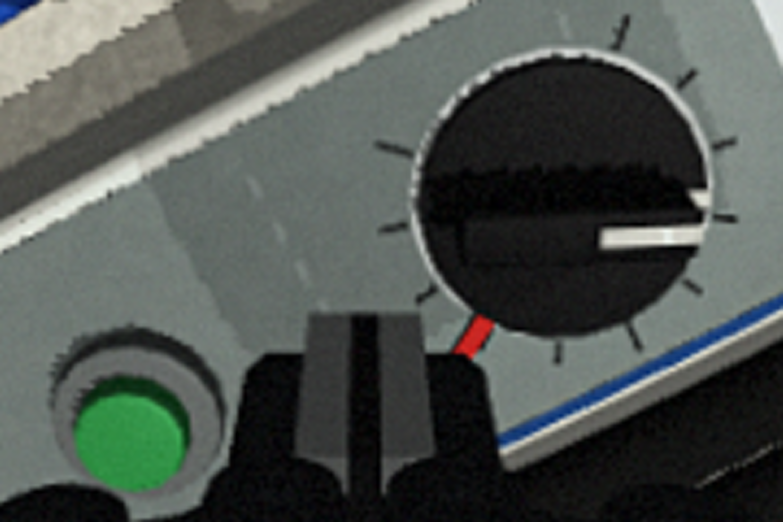

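From the crop, the dial axis is near (532.4,115.5), the index is at about 74° and the red line at about −46.5°, so the dial needs about 121° clockwise. The button is near (551.5,−2.5). I will push on the tail half of the fin, starting behind it.

>>> servo_tool --rows '[[0,[-29,14,0],[0,0,-2]],[0,[-29,14,0],[0,0,0]],[0,[0,0,40],[0,0,0]],[0,[0,0,40],[0,0,0]],[0,[0,0,26],[0,0,0]],[0,[0,0,0],[0,0,0]],[0,[0,0,0],[0,0,0]]]'

```text
clock: 3.68
eef_pos: [552.2, 89.1, 125.6]
tcp_rot: [3.141, 0.001, 2.864]
contact_force: [-0.2, 0.1, 0.9]
opening: 0.0
```

```bash
python3 - <<'E'
from h import *
s=sense();print(s["clock"],s["eef_pos"],s["tcp_rot"],s["contact_force"])
f=grab_frame("wrist");cv2.imwrite("pics/w2.png",cv2.resize(f[120:384,100:452],None,fx=2.2,fy=2.2,interpolation=cv2.INTER_CUBIC))
E
```

```text
3.675 [552.16954654  89.05226238 125.55086755] [3.14105141e+00 1.16145790e-03 2.86423550e+00] [-0.22880166  0.05703987  0.92993807]
```

View pics/w2.png

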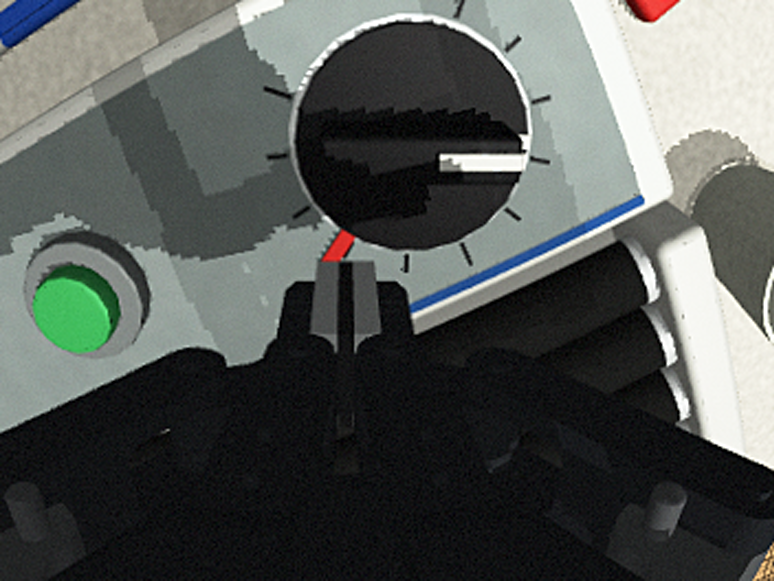

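>>> servo_tool --rows '[[0,[0,0,15],[0,0,0]],[0,[0,0,6.5],[0,0,0]],[0,[4,0,0],[0,0,0]],[0,[3,0,0],[0,0,0]],[0,[2,-1.5,0],[0,0,5]],[0,[2,-1.5,0],[0,0,5]],[0,[2,-1.5,0],[0,0,5]],[0,[2,-1.5,0],[0,0,5]]]'

```text
clock: 4.72
eef_pos: [535.0, 88.3, 103.3]
tcp_rot: [3.141, 0.0, 2.512]
contact_force: [0.4, 0.1, -0.8]
opening: 0.002
```

```bash
cat >> h.py <<'E'
C0=np.array([532.4,115.5])
def st():
    s=sense();y=s["tcp_rot"][2];d=C0-s["eef_pos"][:2]
    a=d@[np.cos(y),np.sin(y)];b=d@[np.sin(y),-np.cos(y)]
    print(s["clock"],s["eef_pos"].round(1),"yaw",np.degrees(y).round(1),"F",s["contact_force"].round(1),"axis in tool",a.round(1),b.round(1))
def crop(n):
    f=grab_frame("wrist");cv2.imwrite(n,cv2.resize(f[100:340,100:420],None,fx=2.2,fy=2.2,interpolation=cv2.INTER_CUBIC))
E
python3 - <<'E'
from h import *
st();crop("pics/w3.png")
E
```

```text
4.725 [535.   88.3 103.3] yaw 143.9 F [ 0.4  0.1 -0.8] axis in tool 18.2 20.5
```

View pics/w3.png

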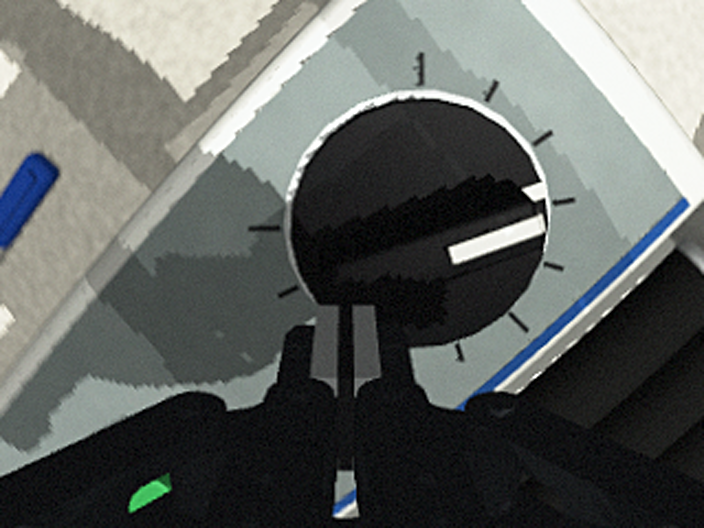

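```bash
cat >> h.py <<'E'
def wproj(cal,p):
    K=np.array(cal["intrinsics"]);q=(np.array(cal["world_to_cam"])@np.r_[p,1])[:3]
    th=np.arctan2(np.hypot(q[0],q[1]),q[2]); return K[:2,2]+K[0,0]*th*q[:2]/np.hypot(q[0],q[1])
E
python3 - <<'E'
from h import *
s=sense();cal=get_calibration("wrist")
y=s["tcp_rot"][2];X=np.array([np.cos(y),np.sin(y),0]);Y=np.array([np.sin(y),-np.cos(y),0]);Z=np.array([0,0,-1])
cv=lambda p:((wproj(cal,p)-[100,100])*2.2).round()
e=s["eef_pos"]
for d in ((0,0,0),(5,0,0),(11,0,0),(0,10,0),(11,0,-19),(0,0,-19),(3,0,-15)): print(d,cv(e+d[0]*X+d[1]*Y+d[2]*Z))
a=np.radians(74);u=np.array([np.cos(a),np.sin(a),0]);n=np.array([-u[1],u[0],0]);c=np.r_[C0,0]
for r in(-28,28,7):
  for t in (-7,7):
    print(r,t,cv(c+r*u+t*n+[0,0,120]),cv(c+r*u+t*n+[0,0,96]))
E
```

```text
(0, 0, 0) [347. 302.]
(5, 0, 0) [347. 286.]
(11, 0, 0) [347. 265.]
(0, 10, 0) [383. 302.]
(11, 0, -19) [347. 292.]
(0, 0, -19) [347. 333.]
(3, 0, -15) [347. 316.]
-28 -7 [334. 323.] [335. 286.]
-28 7 [314. 274.] [318. 242.]
28 -7 [548. 248.] [523. 220.]
28 7 [533. 196.] [509. 174.]
7 -7 [468. 277.] [453. 245.]
7 7 [452. 226.] [438. 200.]
```

The fin has not moved yet; the fingertip is thinner than I assumed. I re-align the tool with the fin and push on.

>>> servo_tool --rows '[[0,[0,2,0],[0,0,-10]],[0,[0,2,0],[0,0,-10]],[0,[2,0,0],[0,0,0]],[0,[1.9,-0.8,0],[0,0,5]],[0,[1.9,-0.8,0],[0,0,5]],[0,[1.9,-0.8,0],[0,0,5]],[0,[1.9,-0.8,0],[0,0,5]]]'

```text
clock: 5.65
eef_pos: [526.8, 92.2, 103.1]
tcp_rot: [3.142, 0.0, 2.508]
contact_force: [-0.2, -0.0, -0.3]
opening: 0.001
```

```bash
python3 - <<'E'
from h import *
st();crop("pics/w4.png")
E
```

```text
5.65 [526.8  92.2 103.1] yaw 143.7 F [-0.2 -0.  -0.3] axis in tool 9.2 22.1
```

View pics/w4.png

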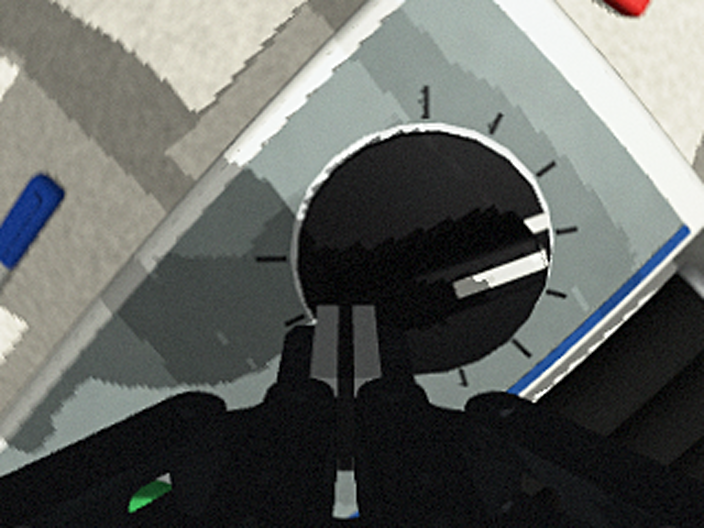

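The index has still not moved although the tip should overlap the fin. I check from the scene camera.

```bash
python3 - <<'E'
from h import *
f=grab_frame("scene"); e=sense()["eef_pos"]
a=proj("scene",e); u,v=a.astype(int); u0=max(u-70,0);v0=max(v-60,0)
g=cv2.resize(f[v0:v0+105,u0:u0+140],None,fx=5.6,fy=5.6,interpolation=cv2.INTER_CUBIC)
P=lambda p:((proj("scene",p)-[u0,v0])*5.6).round()
print("tcp",P(e),"axis120",P([*C0,120]),"axis96",P([*C0,96]),"btn",P([551.5,-2.5,112]))
cv2.imwrite("pics/s5.png",g)
E
```

```text
tcp [395. 338.] axis120 [451. 313.] axis96 [447. 347.] btn [206. 413.]
```

View pics/s5.png

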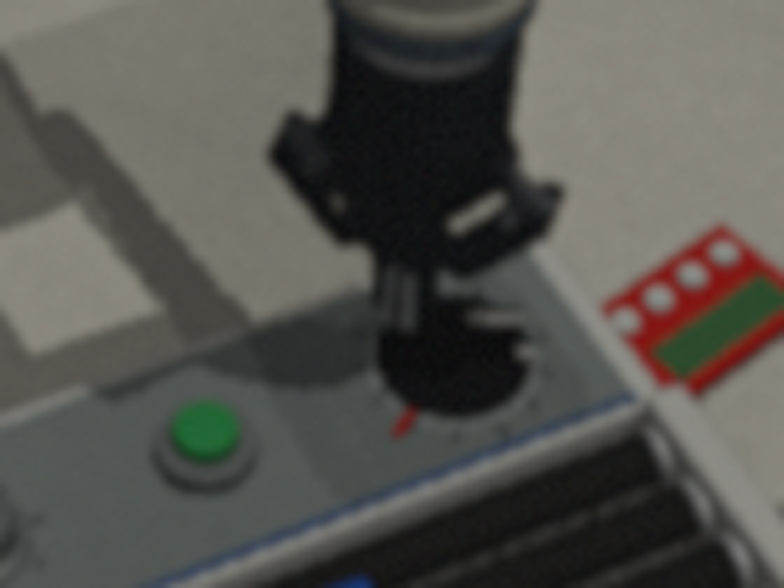

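```bash
python3 - <<'E'
from h import *
c4=get_calibration("wrist");st()
T1=np.array([[3.07952909e-01,9.51400921e-01,1.13770379e-03,-2.24655481e+02],[9.11846397e-01,-2.95490558e-01,2.84993822e-01,-4.64315323e+02],[2.71479566e-01,-8.67272654e-02,-9.58528678e-01,2.72902688e+02],[0,0,0,1]])
c1=dict(intrinsics=c4["intrinsics"],world_to_cam=T1)
f1=lambda u,v:np.array([(260+u/2.9)/1.5,(250+v/2.9)/1.5]); f4=lambda u,v:np.array([100+u/2.2,100+v/2.2])
D=[(c1,f1,[(412,190),(565,50),(712,190),(560,337)],(704,235),(705,198)),
   (c4,f4,[(293,255),(425,128),(552,240),(330,165),(440,372)],(547,262),(545,222))]
def res(p,k):
    c,f,S,t,i=D[k];ang=p[3];r=[]
    for s in S:
        q=wplane(c,f(*s),96+p[2])[0][:2]-p[:2]; r.append(np.hypot(*q)-36.5)
    d=np.array([np.cos(ang),np.sin(ang)])
    r+=list(wplane(c,f(*t),120+p[2])[0][:2]-p[:2]-28*d)
    q=wplane(c,f(*i),96+p[2])[0][:2]-p[:2]; r.append(q@[-d[1],d[0]])
    return r
for k in(0,1):
    s=least_squares(res,[532,115,0,1.29],args=(k,));print(k,s.x.round(2),np.degrees(s.x[3]).round(1),np.round(s.fun,1))
    s=least_squares(lambda p:res([p[0],p[1],0,p[2]],k),[532,115,1.29]);print(' dz=0',s.x.round(2),np.degrees(s.x[2]).round(1),np.round(s.fun,1))
E
```

```text
5.75 [526.7  92.2 103.1] yaw 143.8 F [-0.3  0.1 -1. ] axis in tool 9.1 22.2
0 [528.09 115.77   8.88   1.25] 71.7 [ 0.2 -0.2 -0.1 -0.2  0.4  0.2  0.3]
 dz=0 [531.51 116.59   1.25] 71.4 [1.6 0.9 0.6 0.9 0.8 0.8 0.4]
1 [530.56 116.1    2.54   1.23] 70.7 [-0.2 -0.3 -0.   0.4 -0.1  0.5 -0.1  0.4]
 dz=0 [531.36 116.03   1.23] 70.2 [0.4 0.  0.4 0.9 0.7 0.8 0.2 0.5]
```

>>> servo_tool --rows '[[0,[2.9,-0.9,0],[0,0,-6]],[0,[2.9,-0.6,0],[0,0,-6]],[0,[3,0,0],[0,0,-5]],[0,[0,0,0],[0,0,0]]]'

```text
clock: 6.25
eef_pos: [518.5, 95.4, 103.1]
tcp_rot: [-3.142, 0.0, 2.811]
contact_force: [0.9, -0.2, 0.1]
opening: 0.002
```

```bash
cat >> h.py <<'E'
C0=np.array([531.3,116.1])
V,U=np.mgrid[:384,:512]; A_=np.c_[U.ravel(),V.ravel()].astype(float)
def idx(c=None,save=None):
    c=C0 if c is None else c
    cal=get_calibration("wrist");f=grab_frame("wrist")
    if save: cv2.imwrite(save,f)
    h=cv2.cvtColor(f,cv2.COLOR_BGR2HSV)
    a=wplane(cal,A_,120)[:,:2]-c; b=wplane(cal,A_,96)[:,:2]-c
    w=((h[...,2]>140)&(h[...,1]<60)).ravel()
    s=w&(np.hypot(*a.T)<27.5)&(np.hypot(*b.T)<34)
    q=a[s]; m=q.mean(0) if len(q) else [0,0]
    if len(q)>5:
        e=np.linalg.svd(q-m)[2][0]; e*=np.sign(e@m)
        print("index n",len(q),"mean ang",np.degrees(np.arctan2(m[1],m[0])).round(1),"line ang",np.degrees(np.arctan2(e[1],e[0])).round(1),"r",np.hypot(*m).round(1))
    red=(((h[...,0]<10)|(h[...,0]>170))&(h[...,1]>130)&(h[...,2]>60)).ravel()
    b=wplane(cal,A_,91.5)[:,:2]-c; d=np.hypot(*b.T); s=red&(d>36)&(d<56)
    if s.sum()>3: m=b[s].mean(0);print("red n",s.sum(),"ang",np.degrees(np.arctan2(m[1],m[0])).round(1),"r",np.hypot(*m).round(1))
    return f
E
python3 - <<'E'
from h import *
st();idx();crop("pics/w6.png")
E
```

```text
6.25 [518.5  95.4 103.1] yaw 161.0 F [ 0.9 -0.2  0.1] axis in tool -5.4 23.7
index n 229 mean ang 70.7 line ang 91.8 r 15.1
```

View pics/w6.png

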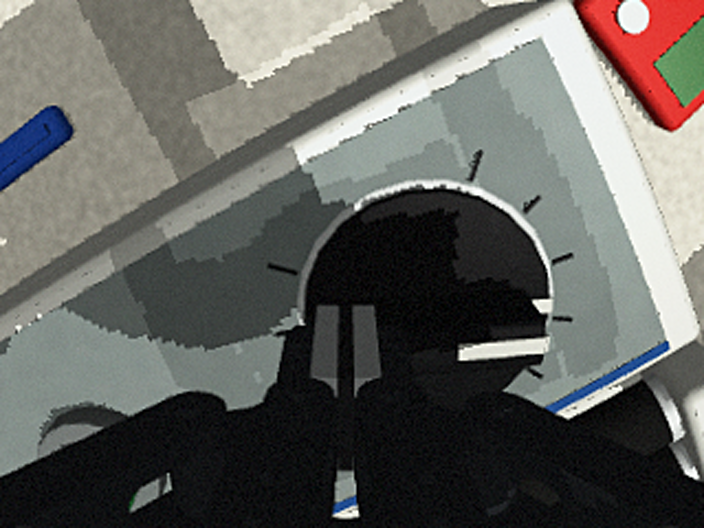

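```bash
python3 - <<'E'
from h import *
g=lambda a:(255*(np.clip(a/90.,0,1))**.6).astype(np.uint8)
a=cv2.imread("pics/w1c.png")[20:360,380:760]
b=cv2.imread("pics/w4.png")[100:400,250:590]
c=cv2.imread("pics/w6.png")[150:450,250:590]
f=grab_frame("scene");e=sense()["eef_pos"];u,v=proj("scene",e).astype(int);u0,v0=u-35,v-32
d=cv2.resize(f[v0:v0+55,u0:u0+75],(400,293),interpolation=cv2.INTER_CUBIC);s=400/75
print("tcp in d",(proj("scene",e)-[u0,v0])*s,"ax120",(proj("scene",[*C0,120])-[u0,v0])*s)
R=lambda x:cv2.resize(g(x),(400,293))
cv2.imwrite("pics/m9.png",np.vstack([np.hstack([R(a),R(b)]),np.hstack([R(c),g(d)])]))
E
```

```text
tcp in d [190.39788496 175.11009508] ax120 [242.95871744 162.48460132]
```

View pics/m9.png

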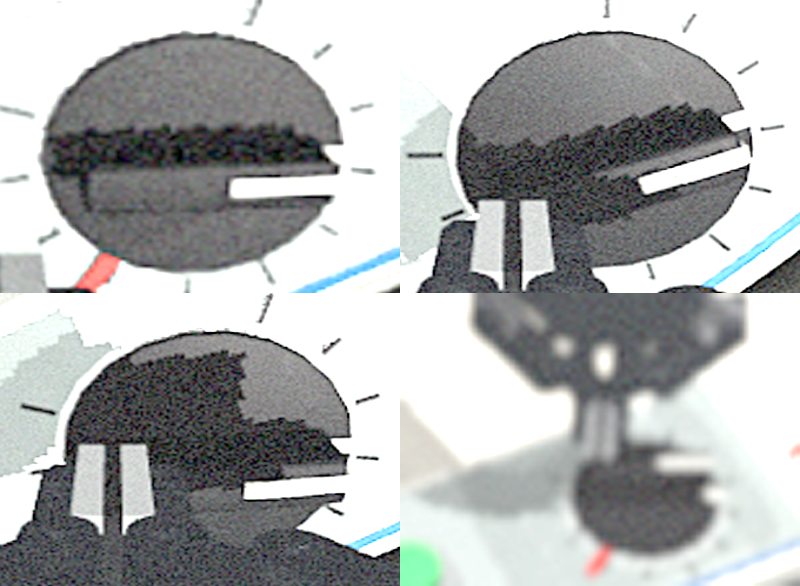

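The enhanced views show the pads passing over the fin. Their lower edges fit a physical tip about 20 mm above the reported TCP, in both the wrist and scene cameras. I go back behind the fin and descend lower in small steps, watching the force.

>>> servo_tool --rows '[[0,[0,0,-12],[0,0,0]],[0,[-16,1,0],[0,0,0]],[0,[-16,1,0],[0,0,0]],[0,[0,0,12],[0,0,0]],[0,[0,0,6],[0,0,0]],[0,[0,0,6],[0,0,0]],[0,[0,0,4],[0,0,0]],[0,[0,0,0],[0,0,0]]]'

```text
clock: 7.4
eef_pos: [549.2, 86.9, 86.7]
tcp_rot: [-3.141, -0.001, 2.812]
contact_force: [-0.3, 0.1, -0.0]
opening: 0.003
```

```bash
python3 - <<'E'
from h import *
st();f=idx()
cal=get_calibration("wrist")
g=lambda a:(255*(np.clip(a/130.,0,1))**.6).astype(np.uint8)
a=cv2.resize(g(f[120:320,120:390]),(540,400),interpolation=cv2.INTER_CUBIC)
e=sense()["eef_pos"];print("tcp px",(wproj(cal,e)-[120,120])*2)
f=grab_frame("scene");u,v=proj("scene",e).astype(int);u0,v0=u-35,v-42
d=cv2.resize(f[v0:v0+55,u0:u0+75],(260,190),interpolation=cv2.INTER_CUBIC)
print("tcp in d",(proj("scene",e)-[u0,v0])*260/75)
o=np.zeros((400,800,3),np.uint8);o[:,:540]=a;o[:190,540:]=g(d);cv2.imwrite("pics/m10.png",o)
E
```

```text
7.4 [549.2  86.9  86.7] yaw 161.1 F [-0.3  0.1 -0. ] axis in tool 26.3 21.8
index n 377 mean ang 70.1 line ang 78.5 r 14.4
tcp px [275.51029303 235.35523925]
tcp in d [124.46867025 147.86485496]
```

View pics/m10.png

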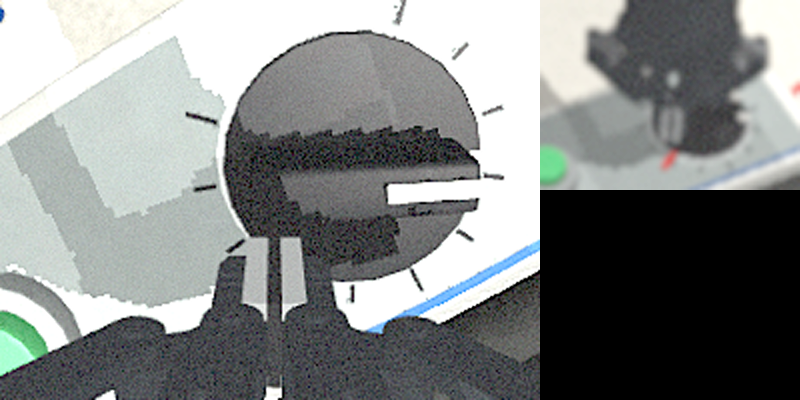

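>>> servo_tool --rows '[[0,[3,0,0],[0,0,0]],[0,[3,0,0],[0,0,0]],[0,[2,0,0],[0,0,0]],[0,[2,-1.5,0],[0,0,5]],[0,[2,-1.5,0],[0,0,5]],[0,[2,-1.5,0],[0,0,5]],[0,[2,-1.5,0],[0,0,5]],[0,[2,-1.5,0],[0,0,5]]]'

```text
clock: 8.5
eef_pos: [530.0, 87.5, 87.2]
tcp_rot: [3.141, 0.001, 2.372]
contact_force: [1.9, -2.8, 0.1]
opening: -0.001
```

```bash
python3 - <<'E'
from h import *
st();idx()
E
```

```text
8.5 [530.   87.5  87.2] yaw 135.9 F [ 1.9 -2.8  0.1] axis in tool 18.9 21.4
index n 326 mean ang 41.5 line ang 50.7 r 14.3
red n 21 ang -45.6 r 41.3
```

The dial now turns: 3.4 N on the finger, and the index has gone from 70° to 41.5°. I continue.

>>> servo_tool --rows '[[0,[2,-1.5,0],[0,0,5]],[0,[2,-1.5,0],[0,0,5]],[0,[2,-1.5,0],[0,0,5]],[0,[2,-1.5,0],[0,0,5]],[0,[2,-1.5,0],[0,0,5]],[0,[2,-1.5,0],[0,0,5]],[0,[2,-1.5,0],[0,0,5]],[0,[2,-1.5,0],[0,0,5]]]'

```text
clock: 9.55
eef_pos: [512.0, 95.8, 87.2]
tcp_rot: [3.141, 0.0, 1.676]
contact_force: [0.9, -2.7, 0.9]
opening: -0.002
```

```bash
python3 - <<'E'
from h import *
st();idx()
E
```

```text
9.55 [512.   95.8  87.2] yaw 96.0 F [ 0.9 -2.7  0.9] axis in tool 18.2 21.3
index n 316 mean ang 3.0 line ang 9.3 r 14.6
red n 169 ang -48.0 r 46.9
```

>>> servo_tool --rows '[[0,[2,-1.5,0],[0,0,5]],[0,[2,-1.5,0],[0,0,5]],[0,[2,-1.5,0],[0,0,5]],[0,[2,-1.5,0],[0,0,5]],[0,[2,-1.5,0],[0,0,5]],[0,[2,-1.5,0],[0,0,5]],[0,[2,-1.5,0],[0,0,5]]]'

```text
clock: 10.48
eef_pos: [503.5, 110.9, 87.0]
tcp_rot: [-3.141, 0.001, 1.066]
contact_force: [-0.2, -2.1, 0.4]
opening: -0.001
```

```bash
python3 - <<'E'
from h import *
st();f=idx()
cal=get_calibration("wrist")
p=(wproj(cal,[*C0,96])).astype(int);print(p)
u0,v0=max(p[0]-80,0),max(p[1]-75,0)
g=f[v0:v0+150,u0:u0+180];print(u0,v0)
cv2.imwrite("pics/w11.png",cv2.resize((255*np.clip(g/150.,0,1)**.7).astype(np.uint8),None,fx=4,fy=4,interpolation=cv2.INTER_CUBIC))
E
```

```text
10.475 [503.5 110.9  87. ] yaw 61.1 F [-0.2 -2.1  0.4] axis in tool 18.0 21.8
index n 317 mean ang -28.8 line ang -25.5 r 15.0
red n 148 ang -48.3 r 48.5
[295 213]
215 138
```

View pics/w11.png

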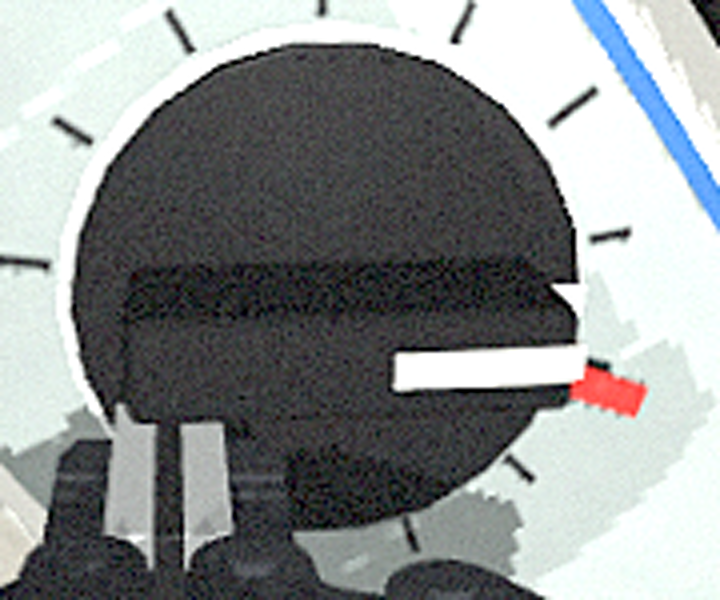

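The picture shows the fingertip on the fin's tail side, the index on the skirt edge at (572,298) and the red bar from about (577,385) to (643,402), so more turn is still needed. I now measure that angle relative to the fitted skirt.

```bash
python3 - <<'E'
from h import *
cal=get_calibration("wrist");W=lambda x,y,z:wplane(cal,np.array([[215+x/4,138+y/4]]),z)[0][:2]
S=np.array([W(x,y,96) for x,y in((75,287),(330,42),(577,235),(160,100),(480,82),(330,530),(550,165),(90,210))])
r=least_squares(lambda q:np.hypot(*(S-q[:2]).T)-36.5,[531,116]);c=r.x;print(c,r.fun.round(1))
an=lambda p:np.degrees(np.arctan2(*(p-c)[::-1])).round(1)
print("idx skirt",an(W(572,297,96)),"top outer",an(W(583,363,120)),"inner",an(W(395,371,120)), "dir",np.degrees(np.arctan2(*(W(583,363,120)-W(395,371,120))[::-1])))
for p in((580,383),(643,400),(612,391)): q=W(*p,91.5);print("red",an(q),np.hypot(*(q-c)))
E
```

```text
[532.55348669 115.33188662] [-0.8 -0.2 -0.4  0.6  0.1 -0.4 -0.6 -0.5]
idx skirt -27.9 top outer -28.5 inner -32.5 dir -27.709497385160354
red -49.4 42.19545848304731
red -48.5 53.684791351575
red -48.8 47.89908796608541
```

>>> servo_tool --rows '[[0,[2,-1.5,0],[0,0,5]],[0,[2,-1.5,0],[0,0,5]],[0,[2,-1.5,0],[0,0,5]],[0,[1.2,-0.9,0],[0,0,3]],[0,[0,0,0],[0,0,0]]]'

```text
clock: 11.15
eef_pos: [503.1, 120.0, 86.9]
tcp_rot: [-3.141, 0.001, 0.755]
contact_force: [-1.5, -1.5, 0.7]
opening: 0.0
```

```bash
cat >> h.py <<'E'
def rel(c=np.array([532.5,115.3])):
    """skirt index mark and red bar angle about c"""
    cal=get_calibration("wrist");f=grab_frame("wrist");h=cv2.cvtColor(f,cv2.COLOR_BGR2HSV)
    w=((h[...,2]>140)&(h[...,1]<60)).ravel()
    a=wplane(cal,A_,120)[:,:2]-c; b=wplane(cal,A_,96)[:,:2]-c; e=wplane(cal,A_,91.5)[:,:2]-c
    ang=lambda q:np.degrees(np.arctan2(q[:,1],q[:,0]))
    s=w&(np.hypot(*a.T)<28)&(np.hypot(*b.T)<33)&(np.hypot(*a.T)>3); q=a[s];p=np.linalg.svd(q-q.mean(0))[2][0];p*=np.sign(p@q.mean(0))
    print("top",s.sum(),"med",np.median(ang(q)).round(1),"dir",ang(p[None])[0].round(1))
    red=(((h[...,0]<10)|(h[...,0]>170))&(h[...,1]>130)&(h[...,2]>60)).ravel(); d=np.hypot(*e.T); s=red&(d>36)&(d<57)
    print("red",s.sum(),"med",np.median(ang(e[s])).round(1),"r",d[s].min().round(1),d[s].max().round(1))
    return f,cal
E
python3 - <<'E'
from h import *
st();idx();f,cal=rel()
p=(wproj(cal,[*C0,96])).astype(int);u0,v0=max(p[0]-80,0),max(p[1]-75,0);print(u0,v0)
g=f[v0:v0+150,u0:u0+180]
cv2.imwrite("pics/w12.png",cv2.resize((255*np.clip(g/150.,0,1)**.7).astype(np.uint8),None,fx=4,fy=4,interpolation=cv2.INTER_CUBIC))
E
```

```text
11.15 [503.1 120.   86.9] yaw 43.3 F [-1.5 -1.5  0.7] axis in tool 17.8 22.2
index n 321 mean ang -45.1 line ang -44.1 r 14.8
red n 192 ang -47.7 r 47.0
top 327 med -46.3 dir -42.8
red 190 med -48.2 r 37.7 53.3
215 139
```

>>> servo_tool --rows '[[0,[1.2,-0.9,0],[0,0,3]],[0,[0,0,0],[0,0,0]],[0,[-4,0,0],[0,0,0]],[0,[-6,0,-10],[0,0,0]],[0,[0,0,-40],[0,0,0]],[0,[0,0,-40],[0,0,0]],[0,[0,0,0],[0,0,0]],[0,[0,0,0],[0,0,0]]]'

```text
clock: 12.25
eef_pos: [495.8, 114.9, 177.0]
tcp_rot: [3.142, -0.0, 0.7]
contact_force: [-0.4, -0.4, -0.2]
opening: 0.001
```

```bash
python3 - <<'E'
from h import *
st();idx();f,cal=rel()
p=(wproj(cal,[*C0,96])).astype(int);u0,v0=max(p[0]-70,0),max(p[1]-65,0);print(u0,v0)
g=f[v0:v0+120,u0:u0+150]
cv2.imwrite("pics/w12.png",cv2.resize((255*np.clip(g/150.,0,1)**.7).astype(np.uint8),None,fx=5,fy=5,interpolation=cv2.INTER_CUBIC))
E
```

```text
12.25 [495.8 114.9 177. ] yaw 40.1 F [-0.4 -0.4 -0.2] axis in tool 27.9 22.0
index n 158 mean ang -47.8 line ang -47.9 r 16.2
red n 108 ang -47.6 r 46.2
top 162 med -49.2 dir -47.4
red 100 med -47.4 r 37.6 53.0
212 101
```

View pics/w12.png

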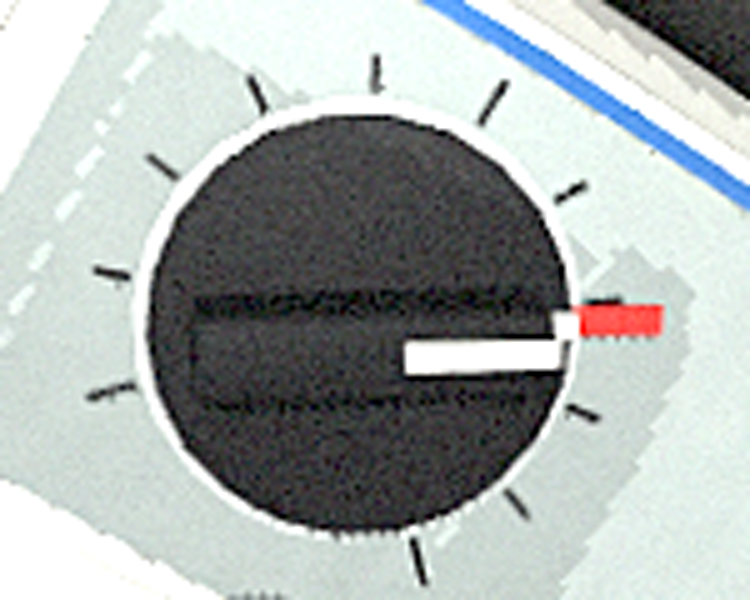

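The index on the skirt (566,325) and the red bar (582 to 662, about 320) line up within about 1 mm (angles −47.8° and −47.5°). Now I move over the start button and check its position.

>>> servo_tool --rows '[[0,[-11,42,0],[0,0,0]],[0,[-11,42,0],[0,0,0]],[0,[-11,41,0],[0,0,0]],[0,[0,0,30],[0,0,0]],[0,[0,0,0],[0,0,0]],[0,[0,0,0],[0,0,0]]]'

```text
clock: 13.1
eef_pos: [551.0, -1.5, 146.9]
tcp_rot: [-3.141, 0.001, 0.7]
contact_force: [-0.5, 0.1, 1.0]
opening: 0.001
```

```bash
python3 - <<'E'
from h import *
st();cal=get_calibration("wrist");f=grab_frame("wrist")
m=cv2.inRange(cv2.cvtColor(f,cv2.COLOR_BGR2HSV),(45,120,50),(80,255,255))
uv=np.argwhere(m)[:,::-1].astype(float);q=wplane(cal,uv,112)[:,:2]
q=q[np.hypot(*(q-[551.5,-2]).T)<30]
print(len(q),q.mean(0),q.min(0),q.max(0))
e=sense();y=e["tcp_rot"][2];d=q-e["eef_pos"][:2];t=np.c_[d@[np.cos(y),np.sin(y)],d@[np.sin(y),-np.cos(y)]]
print("tool frame extents",t.min(0),t.max(0))
for b in boxes_of("wrist","start")[:1]: print(b["conf"],toworld("wrist",b["centre"])[:3])
E
```

```text
13.1 [551.   -1.5 146.9] yaw 40.1 F [-0.5  0.1  1. ] axis in tool 60.6 -102.6
1302 [556.0240482   -5.18732442] [540.9987256 -20.3886152] [570.62920141   9.59875838]
tool frame extents [-13.93558839  -8.00370385] [16.18982006 19.88725673]
0.73 [555.9983676   -2.63217039 108.32333214]
```

>>> servo_tool --rows '[[0,[0,5,20],[0,0,0]],[0,[0,0,20],[0,0,0]],[0,[0,0,0],[0,0,0]],[0,[0,0,4],[0,0,0]],[0,[0,0,4],[0,0,0]],[0,[0,0,0],[0,0,0]]]'

```text
clock: 13.95
eef_pos: [554.6, -5.5, 99.1]
tcp_rot: [3.142, -0.0, 0.7]
contact_force: [0.1, -0.0, -0.3]
opening: 0.003
```

>>> servo_tool --rows '[[0,[0,0,3],[0,0,0]],[0,[0,0,0],[0,0,0]]]'

```text
clock: 14.2
eef_pos: [554.5, -5.6, 95.9]
tcp_rot: [-3.141, 0.0, 0.699]
contact_force: [0.6, 0.1, -0.9]
opening: 0.002
```

>>> servo_tool --rows '[[0,[0,0,3],[0,0,0]],[0,[0,0,0],[0,0,0]]]'

```text
clock: 14.45
eef_pos: [554.4, -5.6, 92.7]
tcp_rot: [-3.141, 0.0, 0.699]
contact_force: [-0.3, 0.4, 0.1]
opening: 0.002
```

>>> servo_tool --rows '[[0,[0,0,2],[0,0,0]],[0,[0,0,0],[0,0,0]]]'

```text
clock: 14.7
eef_pos: [554.7, -5.6, 91.0]
tcp_rot: [3.142, -0.0, 0.7]
contact_force: [-1.2, -0.0, 1.2]
opening: 0.002
```

>>> servo_tool --rows '[[0,[0,0,2],[0,0,0]],[0,[0,0,0],[0,0,0]]]'

```text
clock: 14.95
eef_pos: [554.7, -5.6, 89.0]
tcp_rot: [3.141, -0.0, 0.7]
contact_force: [-0.3, -0.5, 2.2]
opening: 0.002
```

>>> servo_tool --rows '[[0,[0,0,2],[0,0,0]],[0,[0,0,0],[0,0,0]]]'

```text
clock: 15.2
eef_pos: [554.7, -5.6, 87.0]
tcp_rot: [3.141, -0.0, 0.7]
contact_force: [-0.3, 0.0, 3.6]
opening: 0.002
```

>>> servo_tool --rows '[[0,[0,0,2],[0,0,0]],[0,[0,0,0],[0,0,0]]]'

```text
clock: 15.45
eef_pos: [554.8, -5.6, 85.2]
tcp_rot: [3.141, -0.0, 0.7]
contact_force: [-1.3, -0.1, 6.5]
opening: -0.0
```

>>> servo_tool --rows '[[0,[0,0,1],[0,0,0]],[0,[0,0,0],[0,0,0]]]'

```text
clock: 15.7
eef_pos: [554.9, -5.6, 85.1]
tcp_rot: [3.141, -0.0, 0.699]
contact_force: [-4.3, 0.7, 16.6]
opening: 0.005
```

The button bottomed: force rises to 16.6 N and the travel stops. I retreat straight up and check.

>>> servo_tool --rows '[[0,[0,0,-10],[0,0,0]],[0,[0,0,-40],[0,0,0]],[0,[0,0,-40],[0,0,0]],[0,[-10,-42,-10],[0,0,0]],[0,[11,-42,0],[0,0,0]],[0,[11,-41,0],[0,0,0]],[0,[0,0,0],[0,0,0]],[0,[0,0,0],[0,0,0]]]'

```text
clock: 16.7
eef_pos: [483.3, 97.7, 183.9]
tcp_rot: [3.141, 0.0, 0.7]
contact_force: [-0.1, 0.4, 0.8]
opening: 0.001
```

```bash
python3 - <<'E'
from h import *
st();idx();rel()
for t in("start","timer_dial"):
    for n in("scene",):
        grab_frame(n)
        for b in boxes_of(n,t)[:1]: print(t,toworld(n,b["centre"])[:3].round(1))
f=grab_frame("top");f0=cv2.imread("pics/top0.png")
for t in("marker_pen","sanitiser","paper_cup","lab_timer","tape_roll","tube_a","mixer"):
    print(t,[toworld("top",b["centre"])[:3].round(1).tolist() for b in boxes_of("top",t)[:2]])
E
```

```text
16.7 [483.3  97.7 183.9] yaw 40.1 F [-0.1  0.4  0.8] axis in tool 48.6 16.8
index n 141 mean ang -47.0 line ang -48.8 r 16.7
red n 107 ang -47.5 r 46.8
top 159 med -48.6 dir -48.6
red 108 med -47.7 r 37.1 52.6
start [557.   -2.7 109.1]
timer_dial [ 584.3 -116.3  101.3]
marker_pen [[453.8, -67.8, 11.0]]
sanitiser [[691.7, -226.3, 111.5]]
paper_cup [[652.8, 287.6, 45.2]]
lab_timer []
tape_roll [[603.7, -244.7, 22.4]]
tube_a [[729.8, 79.0, 97.9], [718.5, -26.2, 101.8]]
mixer [[655.5, -16.4, 93.5]]
```

The index still lies on the red line (−47.0° to −48.8° against −47.5° to −47.7°), nothing has moved and the arm is clear. I hand in.

```bash
python3 -c "
from rig import sign_off
print(sign_off())"
```

```text
the job is handed in; nothing more can be done
None
```

I pushed the speed dial about 118° clockwise until its index met the red line. Then I pressed the start button to its stop and let it come up, and handed in the job at about 17 s. There was no verdict.

**Dial:** I pushed one side of the fin's tail half with the closed fingers, and the largest force I read was about 3.4 N. After the press, the index read −47.0° to −48.8° and the red line −47.5° to −47.7°. That is within about 1 mm at the skirt's edge.

**Start button:** The force rose from about 6 N to 16.6 N with no further travel, so it was fully down. The fingers are clear of it now. The scene camera puts the button within 2 mm of its first reading. I did not check separately that it came back up.

**Everything else:** The run-time dial, pen, sanitiser, paper cup and a tube that was matched again all read within about 5 mm of where they started.
- The lab timer was not found in the last top picture, probably hidden by the arm. I never went near it.
- I had no starting position for the tape roll, and not all three tubes were matched again.
- The network's mixer centre differed by about 30 mm between pictures, since it reports only the visible part. The dial and button positions on the mixer stayed put.

**Disagreement:** The real fingertip sits about 20 mm above the reported TCP. My first passes, at a reported 103 mm, went over the fin without touching it. I corrected for this from the pictures and by feel.

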